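# Lay out the medicine round in triage order

## Robot

A 6-joint arm with a two-finger parallel gripper is mounted at the origin on the work surface. World frame = base frame: x ahead of the robot, y to its left, z up, the work surface at z = 0. Lengths are in m, angles in rad, forces in N, time in s.
With the tool pointing down it reaches from about 0.425 to 1.125 m from the base axis. Payload 14.9 kg.
Tool frame: the origin (TCP) lies at the very end of the fingers, on their centre line; the grasp point (between the pads) lies 19 mm behind it (env.grip_depth is the distance from the TCP to the grasp point, in m); x points along the fingers, z is the direction in which the jaws open and shut, and the axes are right-handed (so a half turn about x gives the same grasp; the last joint's range is limited). The gripper opens to 91 mm and grips with 3 to 60 N. Pads are 32 mm wide; open, the fingers measure 118 mm over their backs; the gripper's body (76 mm by 178 mm) begins 60 mm behind the grasp point.
Start: joints at [-1.279, 0.379, 1.734, -0, 1.028, -0.033], TCP at [0.223, -0.663, 0.214] pointing down, gripper open.
Joint ranges: [-2.77, 2.77], [-0.74, 2.19], [0, 2.66], [-1.06, 4.2], [0.31, 2.87], [-3.08, 3.08]. Speed limits (rad/s): [1.89, 1.89, 2.39, 3.14, 3.14, 3.14].

## Interface

Orientations are given as a unit quaternion [x, y, z, w].
In Python, from bench import get_obs, vision, env, spotter gives the robot as it stands.
- The arm moves only by the tool apply_moves, never from a script. Its argument "plan" is a list of rows, each an object of numbers: "jaw": the gripper command: -1 is shut, 1 is fully open, values between are in proportion; "x", "y", "z": the shift along the tool's x, y, z in cm; "ax", "ay", "az": the turn, a rotation vector about the tool's x, y, z in degrees. A call has 1 to 10 rows; each row shifts and turns the commanded pose from where the row before left it, along the tool's axes as they then stand; what a row does not reach is not made up. A row lasts 1/12 s, in which the tool goes at most 41.7 mm and 7.16 degrees, less where a joint would pass 70% of its speed; a pose out of reach is approached as far as the arm can. A call is refused whole if a number of a shift passes 4.17 or a number of a turn 7.16, either way. A call with a gripper value outside its range is refused whole. The fingers move at their own pace and stop on an object; "grip_force" is the grip in N (left out, the last holds). Time passes only in rows, so rows that do not move let the fingers close. It gives the time, the measured TCP pose, the force and the opening at its end, in the units of the state.
- get_obs(): the state, without advancing time (a new reading comes with each control period).
- vision.grab_frame(name): name is "scene" or "top"; returns (picture, depth): 400x640x3 uint8, red, green, blue; 400x640 float32, m along the optical axis (not along the pixel's ray), 0 where there is no reading.
- vision.get_calibration(name): a dict with "fx", "fy", "cx", "cy" (pixels), "rvec" (rotation vector, rad) and "tvec" (3), from world to camera coordinates, as OpenCV has them. Camera axes: x right, y down, z forward; pixel columns grow to the right and rows downward; lengths in m; the calibration is good to about 2 mm. A picture is of the moment at which its call begins. get_calibration takes no time and is no camera call.
- env.finish_job(): hands the job in, once; it reports no verdict.
Trained networks look in the newest picture that a camera, given by its name, has taken for a name from the list of things; names that differ only in an ending like _2 or _b are one class to them, and where a whole thing is asked for, a point or a joint stands for the part that bears it (a point fixed in the world has none). Each returns a list of dicts, best first, with "p" (0 to 1); they miss things now and then, are a little off and sometimes report something else, mostly with a low value. They report only what shows in the picture. A call takes as long as a camera call.
- spotter.spot_in(camera, target): "point" ([x, y, z] in m, in world coordinates, good to about 4 mm: the middle of the surface that is visible of it).
- spotter.outline_of(camera, target): "mask" (400x640 bool, what is visible of it).
- spotter.mark_of(camera, target): "point" ([x, y, z] in m, in world coordinates, good to about 4 mm: a listed point, or the origin of a listed thing).
The state is a dict: "time_s": time; "joints": joint angles; "joint_velocities": joint speeds; "joint_efforts": joint torques, N m; "position": TCP position; "tcp_rot": TCP orientation; "wrist_force": force on the tool from outside, world axes, zero at the start; "wrist_torque": the same for the moment, N m; "gripper_width": opening from 0.0 (shut) to 1.0 (fully open).
Only numpy, scipy, OpenCV 4.12 (cv2) and the standard library are available. Lean on these libraries where they do the work, as an engineer would, in place of code of your own. Each camera call takes 0.05 s, during which the arm holds its last target.

## Task

Set out the medicine round on the ward desk: stand each tall amber bottle upright inside the dish of its cap's colour and let go of it, one after another in triage order: red first, then yellow, then green, blue last. The two squat white jars are not part of the round, so leave them where they are, and do not knock over any bottle or jar.

Things in the scene. Friction and masses are not known exactly. Their poses are not given: they have to be found in the camera images.
- bottle_red: loose tall amber medicine bottle with a white paper label and a red screw cap, standing upright; body 40 mm in diameter and straight from 2 to 60 mm above its foot, sloping in to the 32 mm cap at 70 mm, 90 mm tall in all, 60 to 130 g; origin at the centre of its underside, z up its axis
- bottle_yellow: loose tall amber medicine bottle with a white paper label and a yellow screw cap, standing upright; body 40 mm in diameter and straight from 2 to 60 mm above its foot, sloping in to the 32 mm cap at 70 mm, 90 mm tall in all, 60 to 130 g; origin at the centre of its underside, z up its axis
- bottle_green: loose tall amber medicine bottle with a white paper label and a green screw cap, standing upright; body 40 mm in diameter and straight from 2 to 60 mm above its foot, sloping in to the 32 mm cap at 70 mm, 90 mm tall in all, 60 to 130 g; origin at the centre of its underside, z up its axis
- bottle_blue: loose tall amber medicine bottle with a white paper label and a blue screw cap, standing upright; body 40 mm in diameter and straight from 2 to 60 mm above its foot, sloping in to the 32 mm cap at 70 mm, 90 mm tall in all, 60 to 130 g; origin at the centre of its underside, z up its axis
- dish_red: shallow round open red dish, fixed to the desk, 78 mm across and 16 mm high, wall 4 mm, inside 66 to 70 mm across, inner floor 4 mm above the desk; origin at the centre of its underside
- dish_yellow: shallow round open yellow dish, fixed to the desk, 78 mm across and 16 mm high, wall 4 mm, inside 66 to 70 mm across, inner floor 4 mm above the desk; origin at the centre of its underside
- dish_green: shallow round open green dish, fixed to the desk, 78 mm across and 16 mm high, wall 4 mm, inside 66 to 70 mm across, inner floor 4 mm above the desk; origin at the centre of its underside
- dish_blue: shallow round open blue dish, fixed to the desk, 78 mm across and 16 mm high, wall 4 mm, inside 66 to 70 mm across, inner floor 4 mm above the desk; origin at the centre of its underside
- jar_red: squat white ointment jar with a red lid, 53 mm in diameter, 44 mm tall, about 120 g, loose, stays where it is; origin at the centre of its underside
- jar_blue: squat white ointment jar with a blue lid, 53 mm in diameter, 44 mm tall, about 120 g, loose, stays where it is; origin at the centre of its underside

How it is judged:
On the way, in this order (a step that is already met when the one before it is completed fails the run):
1. the red-capped bottle stands upright in the red dish, released (horizontal distance between bottle_red and dish_red below 0.018 m and z of bottle_red in the frame of dish_red below 0.008 m and angle between bottle_red's own z axis and vertical below 0.1 rad and contact force between bottle_red and the fingers below 0.1 N and linear speed of bottle_red below 0.02 m/s), for 0.2 s.
2. the yellow-capped bottle stands upright in the yellow dish, released (horizontal distance between bottle_yellow and dish_yellow below 0.018 m and z of bottle_yellow in the frame of dish_yellow below 0.008 m and angle between bottle_yellow's own z axis and vertical below 0.1 rad and contact force between bottle_yellow and the fingers below 0.1 N and linear speed of bottle_yellow below 0.02 m/s), for 0.2 s.
3. the green-capped bottle stands upright in the green dish, released (horizontal distance between bottle_green and dish_green below 0.018 m and z of bottle_green in the frame of dish_green below 0.008 m and angle between bottle_green's own z axis and vertical below 0.1 rad and contact force between bottle_green and the fingers below 0.1 N and linear speed of bottle_green below 0.02 m/s), for 0.2 s.
4. the blue-capped bottle stands upright in the blue dish, released (horizontal distance between bottle_blue and dish_blue below 0.018 m and z of bottle_blue in the frame of dish_blue below 0.008 m and angle between bottle_blue's own z axis and vertical below 0.1 rad and contact force between bottle_blue and the fingers below 0.1 N and linear speed of bottle_blue below 0.02 m/s), for 0.2 s.
At the end, for the whole second after the job is handed in: each amber bottle stands upright (within 0.1 rad), released and at rest on the floor of the dish of its cap colour (axis within 18 mm of the dish's centre, foot less than 8 mm above the dish's underside), and both white jars are within 20 mm of where they started (all of step 1 and all of step 2 and all of step 3 and all of step 4 and distance of each of jar_red, jar_blue from where it was at the start of the episode below 0.02 m); the robot touches nothing.
It fails at once if a white jar is shifted by more than 20 mm (distance of any of jar_red, jar_blue from where it was at the start of the episode above 0.02 m).
It fails at once if a bottle or jar is knocked over (angle between any of bottle_red, bottle_green, bottle_yellow, jar_red, bottle_blue, jar_blue's own z axis and vertical above 0.8 rad).
It also fails if it takes over 99 s, if anything falls off the work surface, if the arm or the gripper's body presses on something with over 40 N, if the wrist force passes 120 N, or if a joint passes its speed limit or range.

## Working session

There is one attempt and no reset: what is moved stays moved. The work goes in short steps, Python scripts to look and compute and a tool call to move; the robot and the scene stay as the last step left them, time stands still between calls to the robot, and variables do not carry over. Pictures are saved under pics/ and viewed, and the job is handed in when it is done.

Besides the shell and the picture viewer there is one more tool, called after "Request:" as name([rows], argument=value, ...), one row to a line, values as JSON. apply_moves: Moves the arm, as the interface text tells. Its arguments: {"type":"object","properties":{"plan":{"type":"array"},"grip_force":{"type":"number"}},"required":["plan"]}

```bash
mkdir -p pics; ls; cat > h.py <<'E'
from bench import get_obs, vision, env, spotter
import numpy as np, cv2
def cal(n):
    c=vision.get_calibration(n); R=cv2.Rodrigues(np.array(c['rvec'],float))[0]; return c,R,np.array(c['tvec'],float).ravel()
def proj(n,P):
    c,R,t=cal(n); p=R@np.array(P)+t; return c['fx']*p[0]/p[2]+c['cx'],c['fy']*p[1]/p[2]+c['cy']
def cloud(n,d):
    c,R,t=cal(n); v,u=np.mgrid[:400,:640]
    p=np.stack([(u-c['cx'])/c['fx']*d,(v-c['cy'])/c['fy']*d,d],-1)
    return (p-t)@R
E
python3 - <<'E'
from h import *
o=get_obs(); print(o['time_s'],o['position'],o['tcp_rot'],o['gripper_width'])
for n in('scene','top'):
    im,d=vision.grab_frame(n); cv2.imwrite(f'pics/{n}0.png',im[...,::-1]); np.save(n+'_d.npy',d)
names=[a+'_'+b for a in('bottle','dish') for b in('red','yellow','green','blue')]+['jar_red','jar_blue']
for t in names:
    for n in('top','scene'):
        print(t,n,[(np.round(r['point'],4),round(r['p'],2)) for r in spotter.mark_of(n,t)[:2]])
E
```

```text
pics
0.0 [ 0.22328281 -0.66302683  0.21329675] [ 0.41281891  0.57454881 -0.41235041  0.57396982] 0.9991906787832489
bottle_red top [(array([ 0.5251, -0.427 , -0.0019]), 0.79)]
bottle_red scene [(array([ 0.5236, -0.4253,  0.0033]), 0.77), (array([0.6644, 0.0844, 0.0048]), 0.34)]
bottle_yellow top [(array([0.55  , 0.382 , 0.0016]), 0.59)]
bottle_yellow scene [(array([5.493e-01, 3.824e-01, 5.000e-04]), 0.93)]
bottle_green top [(array([ 0.4465, -0.078 , -0.0017]), 0.56)]
bottle_green scene [(array([ 0.4467, -0.0774,  0.002 ]), 0.56)]
bottle_blue top [(array([0.6094, 0.2463, 0.001 ]), 0.79)]
bottle_blue scene [(array([0.6067, 0.2498, 0.0036]), 0.61)]
dish_red top [(array([ 6.295e-01, -2.732e-01, -3.000e-04]), 0.61)]
dish_red scene [(array([ 0.6279, -0.2687,  0.0018]), 0.71)]
dish_yellow top [(array([ 0.6798, -0.0853, -0.002 ]), 0.88)]
dish_yellow scene [(array([ 6.811e-01, -8.470e-02, -4.000e-04]), 0.74)]
dish_green top [(array([ 0.3849, -0.2368, -0.0022]), 0.59)]
dish_green scene [(array([ 3.851e-01, -2.414e-01, -2.000e-04]), 0.5)]
dish_blue top [(array([4.319e-01, 8.070e-02, 2.000e-04]), 0.79)]
dish_blue scene [(array([ 0.4338,  0.0753, -0.0009]), 0.96)]
jar_red top [(array([0.4059, 0.271 , 0.0048]), 0.91), (array([0.6655, 0.0851, 0.0011]), 0.18)]
jar_red scene [(array([ 0.4032,  0.2647, -0.0025]), 0.88)]
jar_blue top [(array([0.6603, 0.0853, 0.0008]), 0.79), (array([ 0.384 , -0.2404, -0.0017]), 0.48)]
jar_blue scene [(array([ 0.6641,  0.0861, -0.0018]), 0.83)]
```

View pics/top0.png

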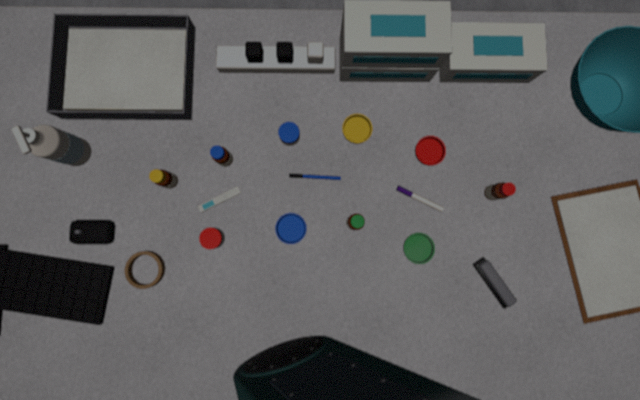

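View pics/scene0.png

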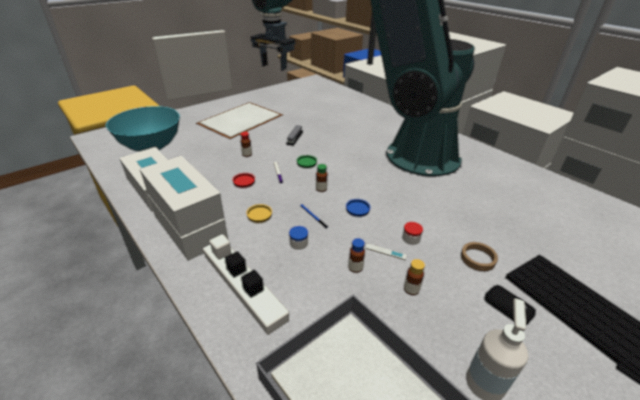

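```bash
python3 - <<'E'
from h import *
from scipy.spatial.transform import Rotation as Ro
print(Ro.from_quat(get_obs()['tcp_rot']).as_matrix().round(3))
# depth refinement: points within 6cm of each mark
T=dict(bR=(.524,-.426),bY=(.55,.382),bG=(.4465,-.078),bB=(.608,.248),dR=(.629,-.271),dY=(.680,-.085),dG=(.385,-.239),dB=(.433,.078),jR=(.405,.268),jB=(.662,.086))
C={n:cloud(n,np.load(n+'_d.npy')) for n in('top','scene')}
D={n:np.load(n+'_d.npy') for n in C}
for k,(x,y) in T.items():
  for n in C:
    p=C[n][D[n]>0]; r=np.hypot(p[:,0]-x,p[:,1]-y); q=p[r<.055]; q=q[q[:,2]<.13]
    zt=np.percentile(q[:,2],99)
    band=(q[:,2]>.011) if k[0]=='d' else (q[:,2]>zt-.006)
    s=q[band][:,:2].astype(np.float32)
    c,rr=cv2.minEnclosingCircle(s)
    # robust fit
    print(k,n,'zt',zt.round(4),len(s),'circle',np.round(c,4),round(rr,4),'mean',s.mean(0).round(4))
E
```

```text
[[ 0.     0.948  0.319]
 [ 0.     0.319 -0.948]
 [-1.     0.     0.   ]]
bR top zt 0.0918 154 circle [ 0.5229 -0.4258] 0.0165 mean [ 0.5231 -0.4257]
bR scene zt 0.0884 38 circle [ 0.5251 -0.4232] 0.0163 mean [ 0.5245 -0.4217]
bY top zt 0.0917 154 circle [0.5481 0.3816] 0.0164 mean [0.5488 0.3817]
bY scene zt 0.0903 131 circle [0.549  0.3844] 0.0171 mean [0.5512 0.3855]
bG top zt 0.0919 152 circle [ 0.4472 -0.078 ] 0.0158 mean [ 0.4473 -0.078 ]
bG scene zt 0.0894 52 circle [ 0.4491 -0.074 ] 0.0176 mean [ 0.4503 -0.0735]
bB top zt 0.0916 151 circle [0.6054 0.2461] 0.0159 mean [0.6051 0.2456]
bB scene zt 0.0904 105 circle [0.6062 0.2488] 0.0159 mean [0.607  0.2492]
dR top zt 0.0175 174 circle [ 0.6281 -0.2708] 0.0392 mean [ 0.63   -0.2724]
dR scene zt 0.0153 65 circle [ 0.6287 -0.2679] 0.0395 mean [ 0.6282 -0.2693]
dY top zt 0.0179 167 circle [ 0.6835 -0.0871] 0.039 mean [ 0.6864 -0.0874]
dY scene zt 0.0157 105 circle [ 0.6846 -0.085 ] 0.04 mean [ 0.6841 -0.0836]
dG top zt 0.018 184 circle [ 0.384  -0.2366] 0.0388 mean [ 0.3835 -0.2401]
dG scene zt 0.0156 58 circle [ 0.3854 -0.2353] 0.0412 mean [ 0.3859 -0.2364]
dB top zt 0.0179 172 circle [0.4313 0.0784] 0.0386 mean [0.4307 0.0792]
dB scene zt 0.0162 98 circle [0.4314 0.0797] 0.0406 mean [0.4328 0.0807]
jR top zt 0.0469 377 circle [0.4071 0.2668] 0.0263 mean [0.4072 0.2667]
jR scene zt 0.0448 205 circle [0.4085 0.27  ] 0.0269 mean [0.4098 0.271 ]
jB top zt 0.0465 353 circle [0.6653 0.0845] 0.0264 mean [0.6651 0.0843]
jB scene zt 0.0447 216 circle [0.6663 0.0877] 0.0267 mean [0.667 0.088]
```

The scene matches the detections: the yellow, blue, red and green bottles sit at top-view pixels (160,178), (220,155), (503,190) and (356,222). The dishes are at (430,150) red, (357,129) yellow, (418,248) green and (291,228) blue, and the jars are at (210,238) and (289,132). Depth from both views agrees within about 3 mm, with caps at 0.09 m and dish rims at 0.016 m. First I'll align the tool with the world axes and move over the red bottle.

Request:
apply_moves([
  {"jaw": 1,"ax": 6.2},
  {"jaw": 1,"ax": 6.2},
  {"jaw": 1,"ax": 6.2},
  {"jaw": 1,"y": 2.5,"z": -2.0},
  {"jaw": 1,"y": 2.5,"z": -2.0},
  {"jaw": 1,"y": 2.5,"z": -2.0},
  {"jaw": 1,"y": 2.5,"z": -2.0},
  {"jaw": 1,"y": 2.5,"z": -2.0},
  {"jaw": 1,"y": 2.5,"z": -2.0},
  {"jaw": 1},
], grip_force=15)

```text
$.plan[0]: bad value
```

```bash
cat > s.py <<'E'
import sys
from h import *
from scipy.spatial.transform import Rotation as Ro
def st(*tgt):
    o=get_obs(); print(o['time_s'],np.round(o['position'],4),o['gripper_width'],np.round(o['wrist_force'],1),'j',np.round(o['joints'],2)); M=Ro.from_quat(o['tcp_rot']).as_matrix(); print(M.round(3).tolist())
    if tgt:
        print('to go cm tool', ((np.array(tgt)-o['position'])@M*100).round(2))
st(*map(float,sys.argv[1:]))
E
python3 s.py .524 -.425 .213
```

```text
1.1 [ 0.2234 -0.6634  0.2139] 1.0013757598184585 [-0.3 -0.5  0.3] j [-1.28  0.38  1.73  0.    1.03 -0.03]
[[0.0, 0.948, 0.319], [0.0, 0.319, -0.948], [-1.0, 0.0, 0.0]]
to go cm tool [  0.09  36.1  -13.  ]
```

Request:
apply_moves([
  {"jaw": 1,"x": 0,"y": 0,"z": 0,"ax": 6.2,"ay": 0,"az": 0},
  {"jaw": 1,"x": 0,"y": 0,"z": 0,"ax": 6.2,"ay": 0,"az": 0},
  {"jaw": 1,"x": 0,"y": 0,"z": 0,"ax": 6.2,"ay": 0,"az": 0},
  {"jaw": 1,"x": 0,"y": 2.5,"z": -2,"ax": 0,"ay": 0,"az": 0},
  {"jaw": 1,"x": 0,"y": 2.5,"z": -2,"ax": 0,"ay": 0,"az": 0},
  {"jaw": 1,"x": 0,"y": 2.5,"z": -2,"ax": 0,"ay": 0,"az": 0},
  {"jaw": 1,"x": 0,"y": 2.5,"z": -2,"ax": 0,"ay": 0,"az": 0},
  {"jaw": 1,"x": 0,"y": 2.5,"z": -2,"ax": 0,"ay": 0,"az": 0},
  {"jaw": 1,"x": 0,"y": 2.5,"z": -2,"ax": 0,"ay": 0,"az": 0},
  {"jaw": 1,"x": 0,"y": 0,"z": 0,"ax": 0,"ay": 0,"az": 0},
], grip_force=15)

```text
time_s: 1.93
position: [0.3766, -0.5405, 0.214]
tcp_rot: [0.5, 0.501, -0.499, 0.501]
wrist_force: [0.2, 0.7, -0.2]
gripper_width: 0.999
```

```bash
python3 s.py .524 -.425 .213
```

```text
1.9333 [ 0.3766 -0.5405  0.214 ] 0.9985084139869068 [ 0.2  0.7 -0.2] j [-1.    0.32  1.82  0.    1.    0.57]
[[0.001, 1.0, 0.003], [0.001, 0.003, -1.0], [-1.0, 0.001, -0.001]]
to go cm tool [  0.11  14.77 -11.51]
```

Request:
apply_moves([
  {"jaw": 1,"x": 0,"y": 2.9,"z": -2.3,"ax": 0,"ay": 0,"az": 0},
  {"jaw": 1,"x": 0,"y": 2.9,"z": -2.3,"ax": 0,"ay": 0,"az": 0},
  {"jaw": 1,"x": 0,"y": 2.9,"z": -2.3,"ax": 0,"ay": 0,"az": 0},
  {"jaw": 1,"x": 0,"y": 2.9,"z": -2.3,"ax": 0,"ay": 0,"az": 0},
  {"jaw": 1,"x": 0,"y": 2.9,"z": -2.3,"ax": 0,"ay": 0,"az": 0},
  {"jaw": 1,"x": 3,"y": 0,"z": 0,"ax": 0,"ay": 0,"az": 0},
  {"jaw": 1,"x": 3,"y": 0,"z": 0,"ax": 0,"ay": 0,"az": 0},
  {"jaw": 1,"x": 2,"y": 0,"z": 0,"ax": 0,"ay": 0,"az": 0},
  {"jaw": 1,"x": 0,"y": 0,"z": 0,"ax": 0,"ay": 0,"az": 0},
  {"jaw": 1,"x": 0,"y": 0,"z": 0,"ax": 0,"ay": 0,"az": 0},
])

```text
time_s: 2.77
position: [0.5179, -0.4283, 0.1335]
tcp_rot: [0.5, 0.501, -0.5, 0.499]
wrist_force: [0.8, -1.0, 0.5]
gripper_width: 1.003
```

```bash
python3 s.py .524 -.425 .027
python3 - <<'E'
from h import *
for n in('scene','top'):
    im,d=vision.grab_frame(n); cv2.imwrite(f'pics/{n}1.png',im[...,::-1])
E
```

```text
2.7667 [ 0.5179 -0.4283  0.1335] 1.002735432721106 [ 0.8 -1.   0.5] j [-0.73  0.43  1.82 -0.    0.88  0.85]
[[-0.001, 1.0, 0.0], [0.001, 0.0, -1.0], [-1.0, -0.001, -0.001]]
to go cm tool [10.65  0.62 -0.32]
```

View pics/scene1.png

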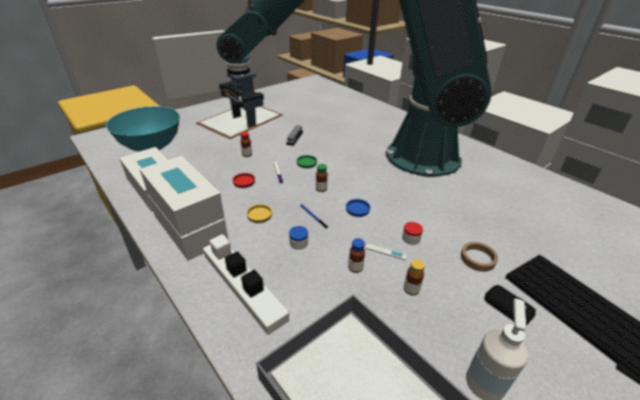

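The gripper is hovering over the red bottle at (246,143). I'll centre it, descend and close.

Request:
apply_moves([
  {"jaw": 1,"x": 0,"y": 0.6,"z": -0.3,"ax": 0,"ay": 0,"az": 0},
  {"jaw": 1,"x": 2.5,"y": 0,"z": 0,"ax": 0,"ay": 0,"az": 0},
  {"jaw": 1,"x": 2.5,"y": 0,"z": 0,"ax": 0,"ay": 0,"az": 0},
  {"jaw": 1,"x": 2.5,"y": 0,"z": 0,"ax": 0,"ay": 0,"az": 0},
  {"jaw": 1,"x": 2,"y": 0,"z": 0,"ax": 0,"ay": 0,"az": 0},
  {"jaw": 1,"x": 1.1,"y": 0,"z": 0,"ax": 0,"ay": 0,"az": 0},
  {"jaw": 1,"x": 0,"y": 0,"z": 0,"ax": 0,"ay": 0,"az": 0},
  {"jaw": 1,"x": 0,"y": 0,"z": 0,"ax": 0,"ay": 0,"az": 0},
])

```text
time_s: 3.53
position: [0.5249, -0.4257, 0.0289]
tcp_rot: [0.5, 0.5, -0.5, 0.5]
wrist_force: [0.3, -0.9, 0.1]
gripper_width: 0.997
```

```bash
python3 s.py .524 -.425 .027
```

```text
3.5333 [ 0.5249 -0.4257  0.0289] 0.9965002453779596 [ 0.3 -0.9  0.1] j [-0.72  0.59  1.83  0.    0.73  0.85]
[[0.001, 1.0, 0.0], [-0.0, 0.0, -1.0], [-1.0, 0.001, 0.0]]
to go cm tool [ 0.19 -0.09 -0.07]
```

Request:
apply_moves([
  {"jaw": -1,"x": 0,"y": 0,"z": 0,"ax": 0,"ay": 0,"az": 0},
  {"jaw": -1,"x": 0,"y": 0,"z": 0,"ax": 0,"ay": 0,"az": 0},
  {"jaw": -1,"x": 0,"y": 0,"z": 0,"ax": 0,"ay": 0,"az": 0},
  {"jaw": -1,"x": 0,"y": 0,"z": 0,"ax": 0,"ay": 0,"az": 0},
  {"jaw": -1,"x": 0,"y": 0,"z": 0,"ax": 0,"ay": 0,"az": 0},
  {"jaw": -1,"x": 0,"y": 0,"z": 0,"ax": 0,"ay": 0,"az": 0},
  {"jaw": -1,"x": 0,"y": 0,"z": 0,"ax": 0,"ay": 0,"az": 0},
  {"jaw": -1,"x": 0,"y": 0,"z": 0,"ax": 0,"ay": 0,"az": 0},
], grip_force=15)

```text
time_s: 4.2
position: [0.5244, -0.4254, 0.028]
tcp_rot: [0.5, 0.5, -0.5, 0.5]
wrist_force: [0.1, 0.2, -0.1]
gripper_width: 0.448
```

Request:
apply_moves([
  {"jaw": -1,"x": -1,"y": 0,"z": 0,"ax": 0,"ay": 0,"az": 0},
  {"jaw": -1,"x": -2,"y": 0,"z": 0,"ax": 0,"ay": 0,"az": 0},
  {"jaw": -1,"x": -2,"y": 0,"z": 0,"ax": 0,"ay": 0,"az": 0},
  {"jaw": -1,"x": -1,"y": 1,"z": -1.6,"ax": 0,"ay": 0,"az": 0},
  {"jaw": -1,"x": 0,"y": 2,"z": -3,"ax": 0,"ay": 0,"az": 0},
  {"jaw": -1,"x": 0,"y": 2,"z": -3,"ax": 0,"ay": 0,"az": 0},
  {"jaw": -1,"x": 0,"y": 2,"z": -3,"ax": 0,"ay": 0,"az": 0},
  {"jaw": -1,"x": 0,"y": 2,"z": -3,"ax": 0,"ay": 0,"az": 0},
  {"jaw": -1,"x": 0,"y": 1.4,"z": -2,"ax": 0,"ay": 0,"az": 0},
  {"jaw": -1,"x": 0,"y": 0,"z": 0,"ax": 0,"ay": 0,"az": 0},
])

```text
time_s: 5.03
position: [0.6306, -0.2658, 0.0888]
tcp_rot: [0.499, 0.501, -0.499, 0.501]
wrist_force: [-0.3, -0.1, -0.8]
gripper_width: 0.435
```

```bash
cat > pic.py <<'E'
import sys
from h import *
im=[vision.grab_frame(n)[0] for n in('scene','top')]
cv2.imwrite(f'pics/{sys.argv[1]}.png',np.vstack([im[0],im[1]])[...,::-1][:, :, :] if 0 else cv2.resize(np.hstack(im),None,fx=.625,fy=.625)[...,::-1])
E
cat > pic.py <<'E'
import sys
from h import *
n,u,v=sys.argv[2],int(sys.argv[3]),int(sys.argv[4])
im,d=vision.grab_frame(n)
c=im[max(0,v-75):v+75,max(0,u-100):u+100]
cv2.imwrite(f'pics/{sys.argv[1]}.png',cv2.resize(c,None,fx=4,fy=4,interpolation=cv2.INTER_CUBIC)[...,::-1])
E
python3 s.py .6283 -.2695 .032; python3 pic.py r2 scene 245 150
```

```text
5.0333 [ 0.6306 -0.2658  0.0888] 0.43465070290761487 [-0.3 -0.1 -0.8] j [-0.43  0.51  1.81  0.    0.82  1.13]
[[0.001, 1.0, 0.003], [0.0, 0.003, -1.0], [-1.0, 0.001, -0.0]]
to go cm tool [ 5.67 -0.24  0.37]
```

View pics/r2.png

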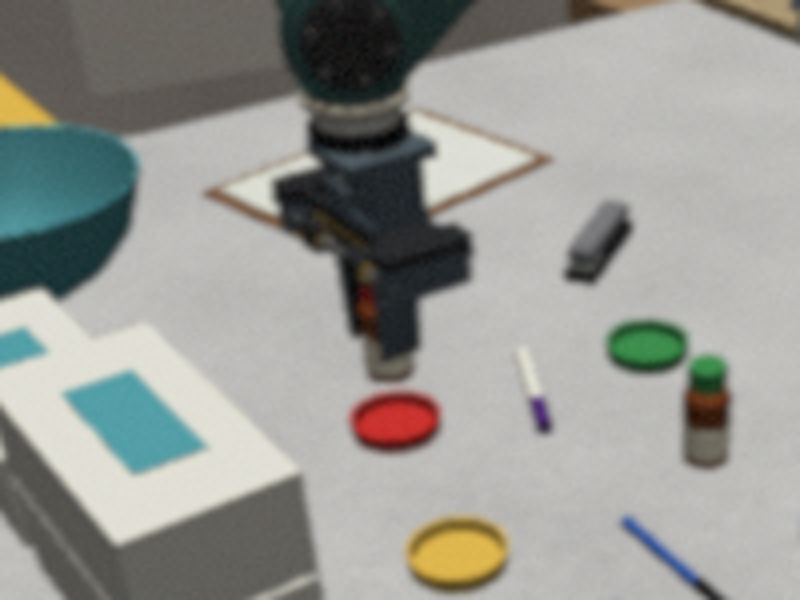

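The bottle hangs upright over the red dish. I'll trim the position and lower it.

Request:
apply_moves([
  {"jaw": -1,"x": 0,"y": -0.2,"z": 0.4,"ax": 0,"ay": 0,"az": 0},
  {"jaw": -1,"x": 1.5,"y": 0,"z": 0,"ax": 0,"ay": 0,"az": 0},
  {"jaw": -1,"x": 1.5,"y": 0,"z": 0,"ax": 0,"ay": 0,"az": 0},
  {"jaw": -1,"x": 1.5,"y": 0,"z": 0,"ax": 0,"ay": 0,"az": 0},
  {"jaw": -1,"x": 0.6,"y": 0,"z": 0,"ax": 0,"ay": 0,"az": 0},
  {"jaw": -1,"x": 0.4,"y": 0,"z": 0,"ax": 0,"ay": 0,"az": 0},
  {"jaw": -1,"x": 0,"y": 0,"z": 0,"ax": 0,"ay": 0,"az": 0},
  {"jaw": -1,"x": 0,"y": 0,"z": 0,"ax": 0,"ay": 0,"az": 0},
])

```text
time_s: 5.75
position: [0.626, -0.2735, 0.0323]
tcp_rot: [0.5, 0.5, -0.5, 0.5]
wrist_force: [0.0, 0.4, -0.3]
gripper_width: 0.434
```

```bash
python3 s.py .6283 -.2695 .032
```

```text
5.75 [ 0.626  -0.2735  0.0323] 0.43432314619920687 [ 0.   0.4 -0.3] j [-0.45  0.59  1.81  0.    0.74  1.12]
[[-0.001, 1.0, -0.0], [0.0, -0.0, -1.0], [-1.0, -0.001, -0.0]]
to go cm tool [ 0.03  0.23 -0.4 ]
```

Request:
apply_moves([
  {"jaw": -1,"x": 0,"y": 0.2,"z": -0.4,"ax": 0,"ay": 0,"az": 0},
  {"jaw": -1,"x": 0,"y": 0,"z": 0,"ax": 0,"ay": 0,"az": 0},
  {"jaw": -1,"x": 0,"y": 0,"z": 0,"ax": 0,"ay": 0,"az": 0},
  {"jaw": 0.4,"x": 0,"y": 0,"z": 0,"ax": 0,"ay": 0,"az": 0},
  {"jaw": 1,"x": 0,"y": 0,"z": 0,"ax": 0,"ay": 0,"az": 0},
  {"jaw": 1,"x": 0,"y": 0,"z": 0,"ax": 0,"ay": 0,"az": 0},
  {"jaw": 1,"x": 0,"y": 0,"z": 0,"ax": 0,"ay": 0,"az": 0},
  {"jaw": 1,"x": 0,"y": 0,"z": 0,"ax": 0,"ay": 0,"az": 0},
  {"jaw": 1,"x": 0,"y": 0,"z": 0,"ax": 0,"ay": 0,"az": 0},
  {"jaw": 1,"x": 0,"y": 0,"z": 0,"ax": 0,"ay": 0,"az": 0},
])

```text
time_s: 6.58
position: [0.6283, -0.2694, 0.033]
tcp_rot: [0.5, 0.5, -0.5, 0.5]
wrist_force: [-0.7, 0.5, -1.4]
gripper_width: 0.915
```

Request:
apply_moves([
  {"jaw": 1,"x": -2,"y": 0,"z": 0,"ax": 0,"ay": 0,"az": 0},
  {"jaw": 1,"x": -3,"y": 0,"z": 0,"ax": 0,"ay": 0,"az": 0},
  {"jaw": 1,"x": -3,"y": 0,"z": 0,"ax": 0,"ay": 0,"az": 0},
  {"jaw": 1,"x": -3,"y": 0,"z": 0,"ax": 0,"ay": 0,"az": 0},
  {"jaw": 1,"x": 0,"y": 0,"z": 0,"ax": 0,"ay": 0,"az": 0},
])

```text
time_s: 7.0
position: [0.6311, -0.2706, 0.1491]
tcp_rot: [0.501, 0.497, -0.499, 0.503]
wrist_force: [-0.4, -0.7, 0.9]
gripper_width: 1.003
```

```bash
python3 s.py .5485 .383 .145; python3 pic.py r3 scene 245 170
```

```text
7.0 [ 0.6311 -0.2706  0.1491] 1.0026329621837422 [-0.4 -0.7  0.9] j [-0.44  0.43  1.79  0.    0.91  1.13]
[[0.007, 1.0, 0.0], [-0.003, 0.0, -1.0], [-1.0, 0.007, 0.003]]
to go cm tool [  0.14  -8.25 -65.37]
```

View pics/r3.png

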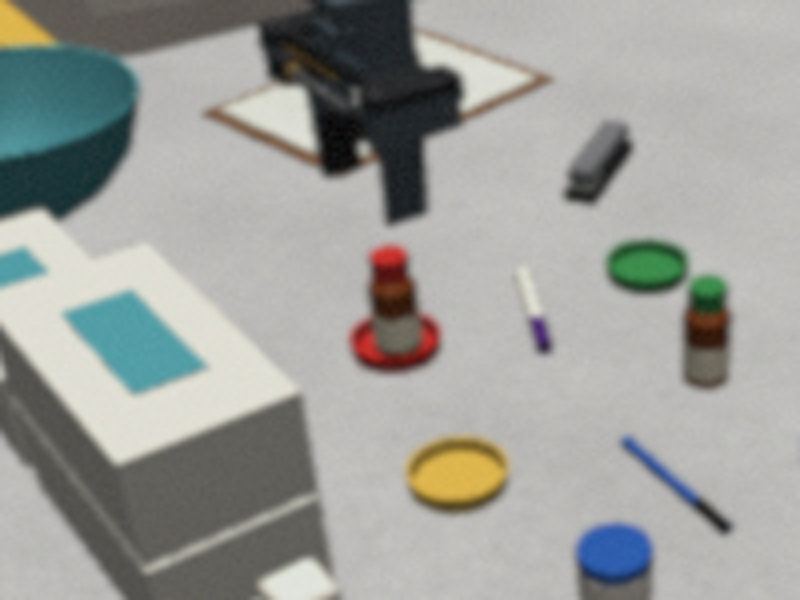

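The red bottle stands upright and centred in its dish at about (395,320) in the crop. Next is the yellow bottle.

Request:
apply_moves([
  {"jaw": 1,"x": 0,"y": -0.2,"z": -2,"ax": 0,"ay": 0,"az": 0},
  {"jaw": 1,"x": 0,"y": -0.4,"z": -3.5,"ax": 0,"ay": 0,"az": 0},
  {"jaw": 1,"x": 0,"y": -0.4,"z": -3.5,"ax": 0,"ay": 0,"az": 0},
  {"jaw": 1,"x": 0,"y": -0.4,"z": -3.5,"ax": 0,"ay": 0,"az": 0},
  {"jaw": 1,"x": 0,"y": -0.4,"z": -3.5,"ax": 0,"ay": 0,"az": 0},
  {"jaw": 1,"x": 0,"y": -0.4,"z": -3.5,"ax": 0,"ay": 0,"az": 0},
  {"jaw": 1,"x": 0,"y": -0.4,"z": -3.5,"ax": 0,"ay": 0,"az": 0},
  {"jaw": 1,"x": 0,"y": -0.4,"z": -3.5,"ax": 0,"ay": 0,"az": 0},
  {"jaw": 1,"x": 0,"y": -0.4,"z": -3.5,"ax": 0,"ay": 0,"az": 0},
  {"jaw": 1,"x": 0,"y": -0.4,"z": -3.5,"ax": 0,"ay": 0,"az": 0},
])

```text
time_s: 7.88
position: [0.5892, 0.0672, 0.1419]
tcp_rot: [-0.5, -0.5, 0.5, -0.5]
wrist_force: [1.0, -0.1, 0.0]
gripper_width: 0.996
```

Request:
apply_moves([
  {"jaw": 1,"x": 0,"y": -0.4,"z": -3.5,"ax": 0,"ay": 0,"az": 0},
  {"jaw": 1,"x": 0,"y": -0.4,"z": -3.5,"ax": 0,"ay": 0,"az": 0},
  {"jaw": 1,"x": 0,"y": -0.4,"z": -3.5,"ax": 0,"ay": 0,"az": 0},
  {"jaw": 1,"x": 0,"y": -0.4,"z": -3.5,"ax": 0,"ay": 0,"az": 0},
  {"jaw": 1,"x": 0,"y": -0.4,"z": -3.5,"ax": 0,"ay": 0,"az": 0},
  {"jaw": 1,"x": 0,"y": -0.4,"z": -3.5,"ax": 0,"ay": 0,"az": 0},
  {"jaw": 1,"x": 0,"y": -0.4,"z": -3.5,"ax": 0,"ay": 0,"az": 0},
  {"jaw": 1,"x": 0,"y": -0.4,"z": -3.5,"ax": 0,"ay": 0,"az": 0},
  {"jaw": 1,"x": 0,"y": 0,"z": 0,"ax": 0,"ay": 0,"az": 0},
  {"jaw": 1,"x": 0,"y": 0,"z": 0,"ax": 0,"ay": 0,"az": 0},
])

```text
time_s: 8.72
position: [0.5572, 0.3468, 0.1416]
tcp_rot: [0.499, 0.501, -0.5, 0.501]
wrist_force: [0.2, -0.1, -0.1]
gripper_width: 1.001
```

```bash
python3 s.py .5485 .383 .028
```

```text
8.7167 [0.5572 0.3468 0.1416] 1.0009421137020131 [ 0.2 -0.1 -0.1] j [ 0.52  0.4   1.86 -0.    0.89  2.09]
[[-0.001, 1.0, 0.003], [-0.001, 0.003, -1.0], [-1.0, -0.001, 0.001]]
to go cm tool [11.36 -0.85 -3.63]
```

Request:
apply_moves([
  {"jaw": 1,"x": 0,"y": -0.4,"z": -1.8,"ax": 0,"ay": 0,"az": 0},
  {"jaw": 1,"x": 0,"y": -0.4,"z": -1.8,"ax": 0,"ay": 0,"az": 0},
  {"jaw": 1,"x": 0,"y": 0,"z": 0,"ax": 0,"ay": 0,"az": 0},
  {"jaw": 1,"x": 0,"y": 0,"z": 0,"ax": 0,"ay": 0,"az": 0},
  {"jaw": 1,"x": 2.5,"y": 0,"z": 0,"ax": 0,"ay": 0,"az": 0},
  {"jaw": 1,"x": 1.5,"y": 0,"z": 0,"ax": 0,"ay": 0,"az": 0},
  {"jaw": 1,"x": 0,"y": 0,"z": 0,"ax": 0,"ay": 0,"az": 0},
  {"jaw": 1,"x": 0,"y": 0,"z": 0,"ax": 0,"ay": 0,"az": 0},
])

```text
time_s: 9.38
position: [0.5497, 0.3804, 0.1019]
tcp_rot: [-0.499, -0.5, 0.501, -0.5]
wrist_force: [0.4, 0.1, 0.9]
gripper_width: 1.004
```

```bash
python3 s.py .5485 .383 .028; python3 pic.py y1 scene 410 270
```

```text
9.3833 [0.5497 0.3804 0.1019] 1.003907274664458 [0.4 0.1 0.9] j [ 0.57  0.47  1.84 -0.    0.83  2.14]
[[-0.002, 1.0, -0.001], [-0.001, -0.001, -1.0], [-1.0, -0.002, 0.001]]
to go cm tool [ 7.39 -0.11 -0.28]
```

View pics/y1.png

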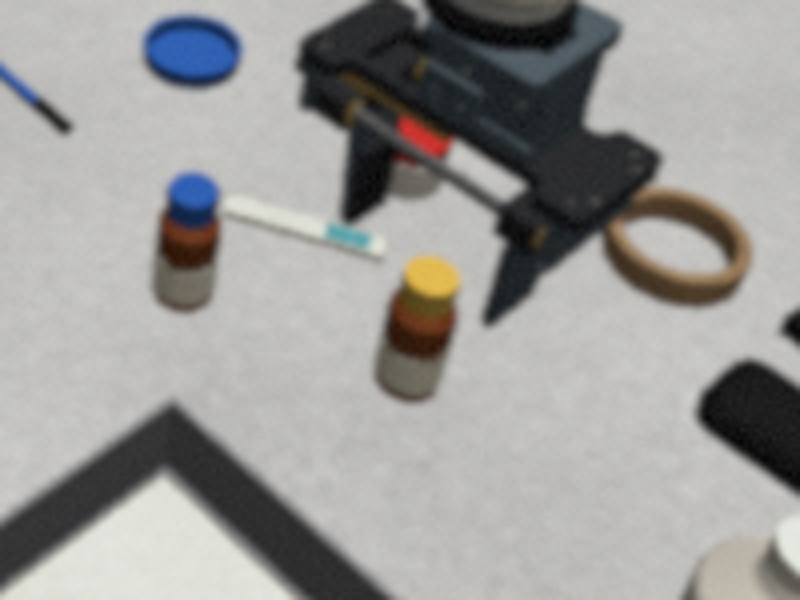

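The finger tips straddle the yellow cap, with their midpoint at about (420,268) and the cap at (432,270). I'll descend and grip.

Request:
apply_moves([
  {"jaw": 1,"x": 0,"y": -0.1,"z": -0.3,"ax": 0,"ay": 0,"az": 0},
  {"jaw": 1,"x": 2.5,"y": 0,"z": 0,"ax": 0,"ay": 0,"az": 0},
  {"jaw": 1,"x": 2.5,"y": 0,"z": 0,"ax": 0,"ay": 0,"az": 0},
  {"jaw": 1,"x": 1.5,"y": 0,"z": 0,"ax": 0,"ay": 0,"az": 0},
  {"jaw": 1,"x": 0.9,"y": 0,"z": 0,"ax": 0,"ay": 0,"az": 0},
  {"jaw": 1,"x": 0,"y": 0,"z": 0,"ax": 0,"ay": 0,"az": 0},
  {"jaw": 1,"x": 0,"y": 0,"z": 0,"ax": 0,"ay": 0,"az": 0},
])

```text
time_s: 10.02
position: [0.5495, 0.3848, 0.0294]
tcp_rot: [0.5, 0.5, -0.5, 0.5]
wrist_force: [-0.5, 0.6, 0.7]
gripper_width: 0.997
```

Request:
apply_moves([
  {"jaw": -1,"x": 0,"y": 0,"z": 0,"ax": 0,"ay": 0,"az": 0},
  {"jaw": -1,"x": 0,"y": 0,"z": 0,"ax": 0,"ay": 0,"az": 0},
  {"jaw": -1,"x": 0,"y": 0,"z": 0,"ax": 0,"ay": 0,"az": 0},
  {"jaw": -1,"x": 0,"y": 0,"z": 0,"ax": 0,"ay": 0,"az": 0},
  {"jaw": -1,"x": 0,"y": 0,"z": 0,"ax": 0,"ay": 0,"az": 0},
  {"jaw": -1,"x": 0,"y": 0,"z": 0,"ax": 0,"ay": 0,"az": 0},
  {"jaw": -1,"x": 0,"y": 0,"z": 0,"ax": 0,"ay": 0,"az": 0},
  {"jaw": -1,"x": 0,"y": 0,"z": 0,"ax": 0,"ay": 0,"az": 0},
])

```text
time_s: 10.68
position: [0.5492, 0.3846, 0.029]
tcp_rot: [0.5, 0.5, -0.5, 0.5]
wrist_force: [0.7, -0.1, 0.2]
gripper_width: 0.448
```

Request:
apply_moves([
  {"jaw": -1,"x": -1,"y": 0,"z": 0,"ax": 0,"ay": 0,"az": 0},
  {"jaw": -1,"x": -3,"y": 0,"z": 0,"ax": 0,"ay": 0,"az": 0},
  {"jaw": -1,"x": -3,"y": 0,"z": 0,"ax": 0,"ay": 0,"az": 0},
  {"jaw": -1,"x": -3,"y": 0,"z": 0,"ax": 0,"ay": 0,"az": 0},
  {"jaw": -1,"x": -3,"y": 0,"z": 0,"ax": 0,"ay": 0,"az": 0},
  {"jaw": -1,"x": -1,"y": 0,"z": 0,"ax": 0,"ay": 0,"az": 0},
  {"jaw": -1,"x": 0,"y": 0,"z": 0,"ax": 0,"ay": 0,"az": 0},
  {"jaw": -1,"x": 0,"y": 0.5,"z": 1.5,"ax": 0,"ay": 0,"az": 0},
  {"jaw": -1,"x": 0,"y": 1,"z": 3,"ax": 0,"ay": 0,"az": 0},
  {"jaw": -1,"x": 0,"y": 1,"z": 3.5,"ax": 0,"ay": 0,"az": 0},
])

```text
time_s: 11.52
position: [0.5733, 0.3037, 0.1669]
tcp_rot: [0.499, 0.501, -0.5, 0.5]
wrist_force: [1.2, -0.4, -0.5]
gripper_width: 0.435
```

Request:
apply_moves([
  {"jaw": -1,"x": 0,"y": 1,"z": 3.5,"ax": 0,"ay": 0,"az": 0},
  {"jaw": -1,"x": 0,"y": 1,"z": 3.5,"ax": 0,"ay": 0,"az": 0},
  {"jaw": -1,"x": 0,"y": 1,"z": 3.5,"ax": 0,"ay": 0,"az": 0},
  {"jaw": -1,"x": 0,"y": 1,"z": 3.5,"ax": 0,"ay": 0,"az": 0},
  {"jaw": -1,"x": 0,"y": 1,"z": 3.5,"ax": 0,"ay": 0,"az": 0},
  {"jaw": -1,"x": 0,"y": 1,"z": 3.5,"ax": 0,"ay": 0,"az": 0},
  {"jaw": -1,"x": 0,"y": 1,"z": 3.5,"ax": 0,"ay": 0,"az": 0},
  {"jaw": -1,"x": 0,"y": 1,"z": 3,"ax": 0,"ay": 0,"az": 0},
  {"jaw": -1,"x": 0,"y": 0,"z": 0,"ax": 0,"ay": 0,"az": 0},
  {"jaw": -1,"x": 0,"y": 0,"z": 0,"ax": 0,"ay": 0,"az": 0},
])

```text
time_s: 12.35
position: [0.6534, 0.0275, 0.1668]
tcp_rot: [-0.5, -0.5, 0.501, -0.499]
wrist_force: [-0.7, -0.0, -2.1]
gripper_width: 0.438
```

```bash
python3 s.py .684 -.086 .033; python3 pic.py y2 scene 280 160
```

```text
12.35 [0.6534 0.0275 0.1668] 0.437849391975778 [-0.7 -0.  -2.1] j [ 0.01  0.37  1.85 -0.    0.93  1.58]
[[-0.003, 1.0, -0.003], [-0.0, -0.003, -1.0], [-1.0, -0.003, 0.0]]
to go cm tool [13.37  3.13 11.34]
```

View pics/y2.png

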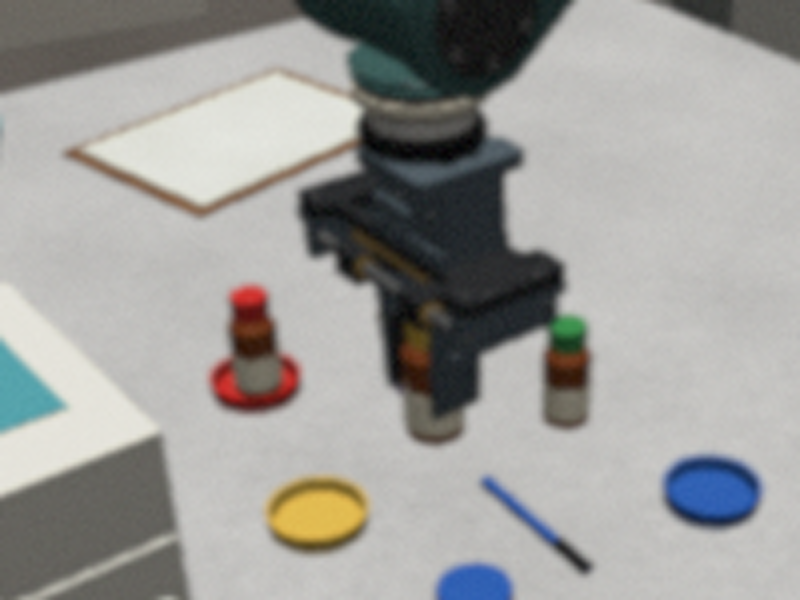

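The yellow bottle is held upright with 11 cm still to travel to its dish.

Request:
apply_moves([
  {"jaw": -1,"x": 0,"y": 0.8,"z": 2.8,"ax": 0,"ay": 0,"az": 0},
  {"jaw": -1,"x": 0,"y": 0.8,"z": 2.8,"ax": 0,"ay": 0,"az": 0},
  {"jaw": -1,"x": 0,"y": 0.8,"z": 2.8,"ax": 0,"ay": 0,"az": 0},
  {"jaw": -1,"x": 0,"y": 0.7,"z": 2.8,"ax": 0,"ay": 0,"az": 0},
  {"jaw": -1,"x": 0,"y": 0,"z": 0,"ax": 0,"ay": 0,"az": 0},
  {"jaw": -1,"x": 3,"y": 0,"z": 0,"ax": 0,"ay": 0,"az": 0},
  {"jaw": -1,"x": 3,"y": 0,"z": 0,"ax": 0,"ay": 0,"az": 0},
  {"jaw": -1,"x": 2,"y": 0,"z": 0,"ax": 0,"ay": 0,"az": 0},
  {"jaw": -1,"x": 0,"y": 0,"z": 0,"ax": 0,"ay": 0,"az": 0},
  {"jaw": -1,"x": 0,"y": 0,"z": 0,"ax": 0,"ay": 0,"az": 0},
])

```text
time_s: 13.23
position: [0.6842, -0.0812, 0.0877]
tcp_rot: [0.499, 0.501, -0.5, 0.499]
wrist_force: [0.4, 0.5, -0.1]
gripper_width: 0.431
```

```bash
python3 s.py .684 -.086 .033
```

```text
13.2333 [ 0.6842 -0.0812  0.0877] 0.4313828710973165 [ 0.4  0.5 -0.1] j [-0.15  0.52  1.8   0.    0.83  1.42]
[[-0.003, 1.0, 0.001], [0.001, 0.001, -1.0], [-1.0, -0.003, -0.001]]
to go cm tool [5.47 0.   0.49]
```

Request:
apply_moves([
  {"jaw": -1,"x": 0,"y": 0,"z": 0.4,"ax": 0,"ay": 0,"az": 0},
  {"jaw": -1,"x": 1.5,"y": 0,"z": 0,"ax": 0,"ay": 0,"az": 0},
  {"jaw": -1,"x": 1.5,"y": 0,"z": 0,"ax": 0,"ay": 0,"az": 0},
  {"jaw": -1,"x": 1.5,"y": 0,"z": 0,"ax": 0,"ay": 0,"az": 0},
  {"jaw": -1,"x": 0.6,"y": 0,"z": 0,"ax": 0,"ay": 0,"az": 0},
  {"jaw": -1,"x": 0.3,"y": 0,"z": 0,"ax": 0,"ay": 0,"az": 0},
  {"jaw": -1,"x": 0,"y": 0,"z": 0,"ax": 0,"ay": 0,"az": 0},
  {"jaw": -1,"x": 0,"y": 0,"z": 0,"ax": 0,"ay": 0,"az": 0},
])

```text
time_s: 13.9
position: [0.6855, -0.0863, 0.035]
tcp_rot: [0.5, 0.5, -0.5, 0.5]
wrist_force: [-0.6, -0.6, -0.2]
gripper_width: 0.438
```

```bash
python3 s.py .684 -.086 .033
```

```text
13.9 [ 0.6855 -0.0863  0.035 ] 0.437709084505854 [-0.6 -0.6 -0.2] j [-0.16  0.6   1.8   0.    0.75  1.41]
[[0.0, 1.0, 0.0], [-0.0, 0.0, -1.0], [-1.0, 0.0, 0.0]]
to go cm tool [ 0.2  -0.15 -0.03]
```

Next I'll lower the last 2 mm, release and rise.

Request:
apply_moves([
  {"jaw": -1,"x": 0.2,"y": 0,"z": 0,"ax": 0,"ay": 0,"az": 0},
  {"jaw": -1,"x": 0,"y": 0,"z": 0,"ax": 0,"ay": 0,"az": 0},
  {"jaw": -1,"x": 0,"y": 0,"z": 0,"ax": 0,"ay": 0,"az": 0},
  {"jaw": 0.4,"x": 0,"y": 0,"z": 0,"ax": 0,"ay": 0,"az": 0},
  {"jaw": 1,"x": 0,"y": 0,"z": 0,"ax": 0,"ay": 0,"az": 0},
  {"jaw": 1,"x": 0,"y": 0,"z": 0,"ax": 0,"ay": 0,"az": 0},
  {"jaw": 1,"x": 0,"y": 0,"z": 0,"ax": 0,"ay": 0,"az": 0},
  {"jaw": 1,"x": 0,"y": 0,"z": 0,"ax": 0,"ay": 0,"az": 0},
  {"jaw": 1,"x": 0,"y": 0,"z": 0,"ax": 0,"ay": 0,"az": 0},
  {"jaw": 1,"x": 0,"y": 0,"z": 0,"ax": 0,"ay": 0,"az": 0},
])

```text
time_s: 14.73
position: [0.6853, -0.0864, 0.033]
tcp_rot: [0.5, 0.5, -0.5, 0.5]
wrist_force: [-0.5, -0.2, -0.6]
gripper_width: 0.913
```

Request:
apply_moves([
  {"jaw": 1,"x": -2,"y": 0,"z": 0,"ax": 0,"ay": 0,"az": 0},
  {"jaw": 1,"x": -3,"y": 0,"z": 0,"ax": 0,"ay": 0,"az": 0},
  {"jaw": 1,"x": -3,"y": 0,"z": 0,"ax": 0,"ay": 0,"az": 0},
  {"jaw": 1,"x": -3,"y": 0,"z": 0,"ax": 0,"ay": 0,"az": 0},
  {"jaw": 1,"x": 0,"y": 0,"z": 0,"ax": 0,"ay": 0,"az": 0},
  {"jaw": 1,"x": 0,"y": 0,"z": 0,"ax": 0,"ay": 0,"az": 0},
])

```text
time_s: 15.23
position: [0.6863, -0.0865, 0.1448]
tcp_rot: [0.501, 0.499, -0.499, 0.501]
wrist_force: [-0.5, -0.4, -0.3]
gripper_width: 0.999
```

```bash
python3 s.py .448 -.0765 .028; python3 pic.py y3 scene 280 180
```

```text
15.2333 [ 0.6863 -0.0865  0.1448] 0.9994308421230828 [-0.5 -0.4 -0.3] j [-0.16  0.45  1.78 -0.    0.91  1.41]
[[0.003, 1.0, 0.0], [-0.001, 0.0, -1.0], [-1.0, 0.003, 0.001]]
to go cm tool [ 11.61 -23.87  -1.01]
```

View pics/y3.png

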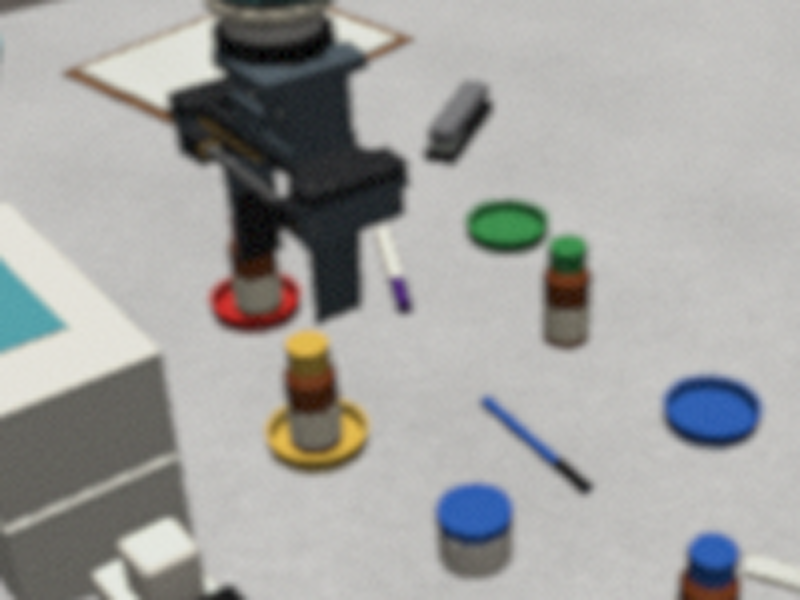

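The yellow bottle stands upright in its dish at about (315,425). Next is the green one.

Request:
apply_moves([
  {"jaw": 1,"x": 0,"y": -3,"z": -0.1,"ax": 0,"ay": 0,"az": 0},
  {"jaw": 1,"x": 0,"y": -3,"z": -0.1,"ax": 0,"ay": 0,"az": 0},
  {"jaw": 1,"x": 0,"y": -3,"z": -0.1,"ax": 0,"ay": 0,"az": 0},
  {"jaw": 1,"x": 0,"y": -3,"z": -0.1,"ax": 0,"ay": 0,"az": 0},
  {"jaw": 1,"x": 0,"y": -3,"z": -0.1,"ax": 0,"ay": 0,"az": 0},
  {"jaw": 1,"x": 0,"y": -3,"z": -0.1,"ax": 0,"ay": 0,"az": 0},
  {"jaw": 1,"x": 0,"y": -3,"z": -0.2,"ax": 0,"ay": 0,"az": 0},
  {"jaw": 1,"x": 0,"y": -2.9,"z": -0.2,"ax": 0,"ay": 0,"az": 0},
  {"jaw": 1,"x": 0,"y": 0,"z": 0,"ax": 0,"ay": 0,"az": 0},
  {"jaw": 1,"x": 0,"y": 0,"z": 0,"ax": 0,"ay": 0,"az": 0},
])

```text
time_s: 16.12
position: [0.4446, -0.0762, 0.1419]
tcp_rot: [0.5, 0.501, -0.5, 0.499]
wrist_force: [0.9, 0.4, 0.4]
gripper_width: 1.0
```

```bash
python3 s.py .448 -.0765 .028
```

```text
16.1167 [ 0.4446 -0.0762  0.1419] 0.9995054218092406 [0.9 0.4 0.4] j [-0.22  0.1   2.26 -0.    0.79  1.35]
[[-0.002, 1.0, -0.0], [0.0, -0.0, -1.0], [-1.0, -0.002, -0.0]]
to go cm tool [11.39  0.37  0.04]
```

Request:
apply_moves([
  {"jaw": 1,"x": 1.5,"y": 0,"z": 0,"ax": 0,"ay": 0,"az": 0},
  {"jaw": 1,"x": 1.5,"y": 0,"z": 0,"ax": 0,"ay": 0,"az": 0},
  {"jaw": 1,"x": 1,"y": 0,"z": 0,"ax": 0,"ay": 0,"az": 0},
  {"jaw": 1,"x": 0,"y": 0,"z": 0,"ax": 0,"ay": 0,"az": 0},
  {"jaw": 1,"x": 0,"y": 0,"z": 0,"ax": 0,"ay": 0,"az": 0},
])

```text
time_s: 16.53
position: [0.4462, -0.0763, 0.1023]
tcp_rot: [0.5, 0.501, -0.5, 0.5]
wrist_force: [-0.1, -1.0, 0.4]
gripper_width: 1.0
```

```bash
python3 s.py .448 -.0765 .028;python3 pic.py g1 scene 320 170
```

```text
16.5333 [ 0.4462 -0.0763  0.1023] 0.9998330634771677 [-0.1 -1.   0.4] j [-0.22  0.18  2.27  0.    0.7   1.35]
[[-0.002, 1.0, 0.0], [0.0, 0.0, -1.0], [-1.0, -0.002, -0.0]]
to go cm tool [7.43 0.19 0.02]
```

View pics/g1.png

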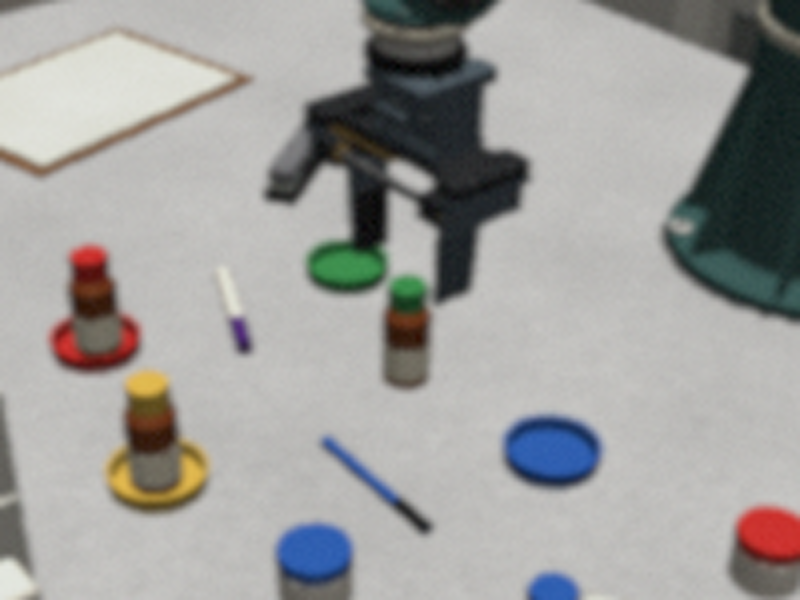

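The fingers straddle the green cap at (407,290), so I'll descend and grip.

Request:
apply_moves([
  {"jaw": 1,"x": 1,"y": 0.1,"z": 0,"ax": 0,"ay": 0,"az": 0},
  {"jaw": 1,"x": 2,"y": 0,"z": 0,"ax": 0,"ay": 0,"az": 0},
  {"jaw": 1,"x": 2,"y": 0,"z": 0,"ax": 0,"ay": 0,"az": 0},
  {"jaw": 1,"x": 1.5,"y": 0,"z": 0,"ax": 0,"ay": 0,"az": 0},
  {"jaw": 1,"x": 0.9,"y": 0,"z": 0,"ax": 0,"ay": 0,"az": 0},
  {"jaw": 1,"x": 0,"y": 0,"z": 0,"ax": 0,"ay": 0,"az": 0},
  {"jaw": 1,"x": 0,"y": 0,"z": 0,"ax": 0,"ay": 0,"az": 0},
  {"jaw": 1,"x": 0,"y": 0,"z": 0,"ax": 0,"ay": 0,"az": 0},
])

```text
time_s: 17.25
position: [0.4479, -0.0765, 0.0296]
tcp_rot: [0.5, 0.5, -0.5, 0.5]
wrist_force: [0.2, -0.5, -0.8]
gripper_width: 1.0
```

Request:
apply_moves([
  {"jaw": -1,"x": 0,"y": 0,"z": 0,"ax": 0,"ay": 0,"az": 0},
  {"jaw": -1,"x": 0,"y": 0,"z": 0,"ax": 0,"ay": 0,"az": 0},
  {"jaw": -1,"x": 0,"y": 0,"z": 0,"ax": 0,"ay": 0,"az": 0},
  {"jaw": -1,"x": 0,"y": 0,"z": 0,"ax": 0,"ay": 0,"az": 0},
  {"jaw": -1,"x": 0,"y": 0,"z": 0,"ax": 0,"ay": 0,"az": 0},
  {"jaw": -1,"x": 0,"y": 0,"z": 0,"ax": 0,"ay": 0,"az": 0},
  {"jaw": -1,"x": 0,"y": 0,"z": 0,"ax": 0,"ay": 0,"az": 0},
  {"jaw": -1,"x": 0,"y": 0,"z": 0,"ax": 0,"ay": 0,"az": 0},
])

```text
time_s: 17.92
position: [0.4473, -0.0764, 0.0289]
tcp_rot: [0.5, 0.5, -0.5, 0.5]
wrist_force: [0.5, -2.2, 0.3]
gripper_width: 0.45
```

```bash
python3 s.py .3845 -.236 .033
```

```text
17.9167 [ 0.4473 -0.0764  0.0289] 0.4495584872145184 [ 0.5 -2.2  0.3] j [-0.22  0.33  2.27 -0.    0.53  1.35]
[[0.0, 1.0, 0.0], [-0.0, 0.0, -1.0], [-1.0, 0.0, 0.0]]
to go cm tool [-0.41 -6.29 15.96]
```

Request:
apply_moves([
  {"jaw": -1,"x": -1,"y": 0,"z": 0,"ax": 0,"ay": 0,"az": 0},
  {"jaw": -1,"x": -2,"y": 0,"z": 0,"ax": 0,"ay": 0,"az": 0},
  {"jaw": -1,"x": -2,"y": 0,"z": 0,"ax": 0,"ay": 0,"az": 0},
  {"jaw": -1,"x": -1,"y": 0,"z": 2,"ax": 0,"ay": 0,"az": 0},
  {"jaw": -1,"x": 0,"y": -0.5,"z": 3,"ax": 0,"ay": 0,"az": 0},
  {"jaw": -1,"x": 0,"y": -1,"z": 3,"ax": 0,"ay": 0,"az": 0},
  {"jaw": -1,"x": 0,"y": -1.4,"z": 3,"ax": 0,"ay": 0,"az": 0},
  {"jaw": -1,"x": 0,"y": -1.7,"z": 3,"ax": 0,"ay": 0,"az": 0},
  {"jaw": -1,"x": 0,"y": -1.7,"z": 2,"ax": 0,"ay": 0,"az": 0},
  {"jaw": -1,"x": 0,"y": 0,"z": 0,"ax": 0,"ay": 0,"az": 0},
])

```text
time_s: 18.75
position: [0.3822, -0.2388, 0.0895]
tcp_rot: [-0.501, -0.499, 0.501, -0.499]
wrist_force: [0.2, 0.8, -1.2]
gripper_width: 0.429
```

Request:
apply_moves([
  {"jaw": -1,"x": 0,"y": 0,"z": 0,"ax": 0,"ay": 0,"az": 0},
  {"jaw": -1,"x": 0,"y": 0,"z": 0,"ax": 0,"ay": 0,"az": 0},
])

```text
time_s: 18.92
position: [0.3845, -0.2362, 0.0893]
tcp_rot: [0.5, 0.5, -0.5, 0.5]
wrist_force: [0.1, -0.3, -2.0]
gripper_width: 0.432
```

```bash
python3 s.py .3845 -.236 .033; python3 pic.py g2 scene 310 150
```

```text
18.9167 [ 0.3845 -0.2362  0.0893] 0.4322536745926564 [ 0.1 -0.3 -2. ] j [-0.6   0.2   2.27  0.    0.67  0.97]
[[0.0, 1.0, -0.0], [-0.0, -0.0, -1.0], [-1.0, 0.0, 0.0]]
to go cm tool [ 5.63 -0.   -0.02]
```

View pics/g2.png

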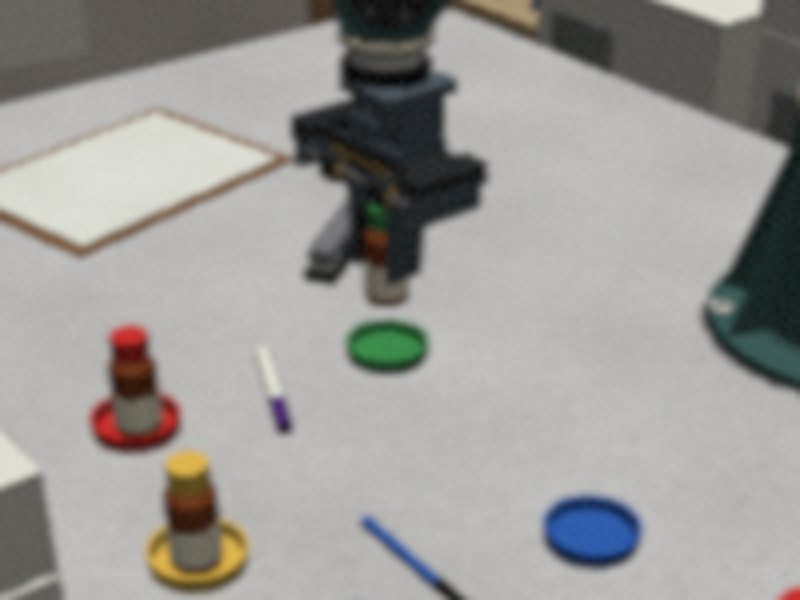

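The green bottle hangs right over its dish.

Request:
apply_moves([
  {"jaw": -1,"x": 1.5,"y": 0,"z": 0,"ax": 0,"ay": 0,"az": 0},
  {"jaw": -1,"x": 1.5,"y": 0,"z": 0,"ax": 0,"ay": 0,"az": 0},
  {"jaw": -1,"x": 1.5,"y": 0,"z": 0,"ax": 0,"ay": 0,"az": 0},
  {"jaw": -1,"x": 0.6,"y": 0,"z": 0,"ax": 0,"ay": 0,"az": 0},
  {"jaw": -1,"x": 0.4,"y": 0,"z": 0,"ax": 0,"ay": 0,"az": 0},
  {"jaw": -1,"x": 0,"y": 0,"z": 0,"ax": 0,"ay": 0,"az": 0},
  {"jaw": -1,"x": 0,"y": 0,"z": 0,"ax": 0,"ay": 0,"az": 0},
  {"jaw": -1,"x": 0,"y": 0,"z": 0,"ax": 0,"ay": 0,"az": 0},
])

```text
time_s: 19.63
position: [0.3848, -0.2365, 0.0345]
tcp_rot: [0.5, 0.5, -0.5, 0.5]
wrist_force: [-0.5, -0.2, -1.3]
gripper_width: 0.429
```

```bash
python3 s.py .3845 -.236 .033
```

```text
19.6333 [ 0.3848 -0.2365  0.0345] 0.4292351323241736 [-0.5 -0.2 -1.3] j [-0.6   0.32  2.28  0.    0.54  0.97]
[[0.001, 1.0, 0.0], [-0.0, 0.0, -1.0], [-1.0, 0.001, 0.0]]
to go cm tool [ 0.15 -0.03 -0.05]
```

Request:
apply_moves([
  {"jaw": -1,"x": 0.15,"y": 0,"z": 0,"ax": 0,"ay": 0,"az": 0},
  {"jaw": -1,"x": 0,"y": 0,"z": 0,"ax": 0,"ay": 0,"az": 0},
  {"jaw": -1,"x": 0,"y": 0,"z": 0,"ax": 0,"ay": 0,"az": 0},
  {"jaw": 0.4,"x": 0,"y": 0,"z": 0,"ax": 0,"ay": 0,"az": 0},
  {"jaw": 1,"x": 0,"y": 0,"z": 0,"ax": 0,"ay": 0,"az": 0},
  {"jaw": 1,"x": 0,"y": 0,"z": 0,"ax": 0,"ay": 0,"az": 0},
  {"jaw": 1,"x": 0,"y": 0,"z": 0,"ax": 0,"ay": 0,"az": 0},
  {"jaw": 1,"x": 0,"y": 0,"z": 0,"ax": 0,"ay": 0,"az": 0},
  {"jaw": 1,"x": 0,"y": 0,"z": 0,"ax": 0,"ay": 0,"az": 0},
  {"jaw": 1,"x": 0,"y": 0,"z": 0,"ax": 0,"ay": 0,"az": 0},
])

```text
time_s: 20.47
position: [0.3843, -0.2364, 0.0324]
tcp_rot: [0.5, 0.5, -0.5, 0.5]
wrist_force: [1.0, 0.1, 0.3]
gripper_width: 0.914
```

Request:
apply_moves([
  {"jaw": 1,"x": -2,"y": 0,"z": 0,"ax": 0,"ay": 0,"az": 0},
  {"jaw": 1,"x": -3,"y": 0,"z": 0,"ax": 0,"ay": 0,"az": 0},
  {"jaw": 1,"x": -3,"y": 0,"z": 0,"ax": 0,"ay": 0,"az": 0},
  {"jaw": 1,"x": -3,"y": 0,"z": 0,"ax": 0,"ay": 0,"az": 0},
  {"jaw": 1,"x": 0,"y": 0,"z": 0,"ax": 0,"ay": 0,"az": 0},
  {"jaw": 1,"x": 0,"y": 0,"z": 0,"ax": 0,"ay": 0,"az": 0},
])

```text
time_s: 20.97
position: [0.3852, -0.237, 0.1439]
tcp_rot: [0.5, 0.499, -0.5, 0.501]
wrist_force: [0.7, 1.0, -1.0]
gripper_width: 1.001
```

```bash
python3 s.py .606 .2475 .028; python3 pic.py g3 scene 310 170
```

```text
20.9667 [ 0.3852 -0.237   0.1439] 1.0005191894770955 [ 0.7  1.  -1. ] j [-0.6   0.09  2.26  0.    0.79  0.97]
[[0.003, 1.0, 0.0], [-0.002, 0.0, -1.0], [-1.0, 0.003, 0.002]]
to go cm tool [ 11.56  22.06 -48.46]
```

View pics/g3.png

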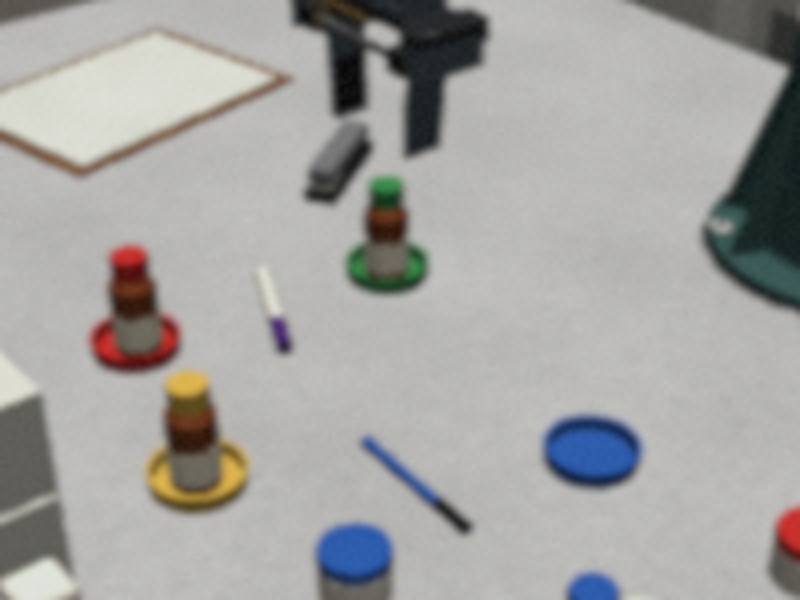

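The green bottle stands upright in its dish at about (388,250). The blue one is last.

Request:
apply_moves([
  {"jaw": 1,"x": 0,"y": 1,"z": -2,"ax": 0,"ay": 0,"az": 0},
  {"jaw": 1,"x": 0,"y": 1.4,"z": -3,"ax": 0,"ay": 0,"az": 0},
  {"jaw": 1,"x": 0,"y": 1.4,"z": -3,"ax": 0,"ay": 0,"az": 0},
  {"jaw": 1,"x": 0,"y": 1.4,"z": -3,"ax": 0,"ay": 0,"az": 0},
  {"jaw": 1,"x": 0,"y": 1.4,"z": -3,"ax": 0,"ay": 0,"az": 0},
  {"jaw": 1,"x": 0,"y": 1.4,"z": -3,"ax": 0,"ay": 0,"az": 0},
  {"jaw": 1,"x": 0,"y": 1.4,"z": -3,"ax": 0,"ay": 0,"az": 0},
  {"jaw": 1,"x": 0,"y": 1.4,"z": -3,"ax": 0,"ay": 0,"az": 0},
  {"jaw": 1,"x": 0,"y": 1.4,"z": -3,"ax": 0,"ay": 0,"az": 0},
  {"jaw": 1,"x": 0,"y": 1.4,"z": -3,"ax": 0,"ay": 0,"az": 0},
])

```text
time_s: 21.85
position: [0.5197, 0.0553, 0.1408]
tcp_rot: [0.499, 0.501, -0.501, 0.499]
wrist_force: [0.9, -1.4, 0.2]
gripper_width: 0.995
```

Request:
apply_moves([
  {"jaw": 1,"x": 0,"y": 1.4,"z": -3,"ax": 0,"ay": 0,"az": 0},
  {"jaw": 1,"x": 0,"y": 1.4,"z": -3,"ax": 0,"ay": 0,"az": 0},
  {"jaw": 1,"x": 0,"y": 1.4,"z": -3,"ax": 0,"ay": 0,"az": 0},
  {"jaw": 1,"x": 0,"y": 1.4,"z": -3,"ax": 0,"ay": 0,"az": 0},
  {"jaw": 1,"x": 0,"y": 1.4,"z": -3,"ax": 0,"ay": 0,"az": 0},
  {"jaw": 1,"x": 0,"y": 1,"z": -2,"ax": 0,"ay": 0,"az": 0},
  {"jaw": 1,"x": 0,"y": 0,"z": 0,"ax": 0,"ay": 0,"az": 0},
  {"jaw": 1,"x": 0,"y": 0,"z": 0,"ax": 0,"ay": 0,"az": 0},
  {"jaw": 1,"x": 0,"y": 0,"z": 0,"ax": 0,"ay": 0,"az": 0},
  {"jaw": 1,"x": 0,"y": 0,"z": 0,"ax": 0,"ay": 0,"az": 0},
])

```text
time_s: 22.68
position: [0.5994, 0.2227, 0.1415]
tcp_rot: [-0.5, -0.5, 0.501, -0.5]
wrist_force: [-0.6, 0.1, 0.4]
gripper_width: 1.001
```

```bash
python3 s.py .606 .2475 .028
```

```text
22.6833 [0.5994 0.2227 0.1415] 1.0007876129557616 [-0.6  0.1  0.4] j [ 0.32  0.38  1.89 -0.    0.87  1.89]
[[-0.002, 1.0, -0.0], [-0.001, -0.0, -1.0], [-1.0, -0.002, 0.001]]
to go cm tool [11.35  0.68 -2.49]
```

Request:
apply_moves([
  {"jaw": 1,"x": 0,"y": 0.3,"z": -1.2,"ax": 0,"ay": 0,"az": 0},
  {"jaw": 1,"x": 0,"y": 0.3,"z": -1.2,"ax": 0,"ay": 0,"az": 0},
  {"jaw": 1,"x": 0,"y": 0,"z": 0,"ax": 0,"ay": 0,"az": 0},
  {"jaw": 1,"x": 1.5,"y": 0,"z": 0,"ax": 0,"ay": 0,"az": 0},
  {"jaw": 1,"x": 1.5,"y": 0,"z": 0,"ax": 0,"ay": 0,"az": 0},
  {"jaw": 1,"x": 1,"y": 0,"z": 0,"ax": 0,"ay": 0,"az": 0},
  {"jaw": 1,"x": 0,"y": 0,"z": 0,"ax": 0,"ay": 0,"az": 0},
  {"jaw": 1,"x": 0,"y": 0,"z": 0,"ax": 0,"ay": 0,"az": 0},
])

```text
time_s: 23.35
position: [0.6055, 0.2472, 0.1011]
tcp_rot: [-0.499, -0.5, 0.501, -0.5]
wrist_force: [-0.1, -0.1, -0.1]
gripper_width: 0.999
```

```bash
python3 s.py .606 .2475 .028; python3 pic.py b1 scene 360 230
```

```text
23.35 [0.6055 0.2472 0.1011] 0.9988282699087241 [-0.1 -0.1 -0.1] j [0.35 0.45 1.87 0.   0.82 1.92]
[[-0.002, 1.0, -0.0], [-0.001, -0.0, -1.0], [-1.0, -0.002, 0.001]]
to go cm tool [ 7.31  0.06 -0.04]
```

View pics/b1.png

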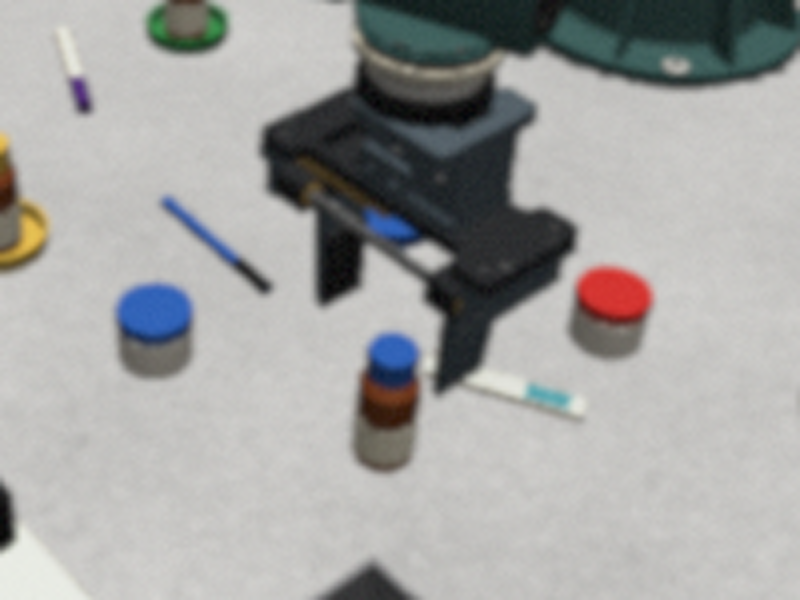

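The fingers are centred on the blue cap at (392,352), clear of both jars.

Request:
apply_moves([
  {"jaw": 1,"x": 1,"y": 0,"z": 0,"ax": 0,"ay": 0,"az": 0},
  {"jaw": 1,"x": 2,"y": 0,"z": 0,"ax": 0,"ay": 0,"az": 0},
  {"jaw": 1,"x": 2,"y": 0,"z": 0,"ax": 0,"ay": 0,"az": 0},
  {"jaw": 1,"x": 1.5,"y": 0,"z": 0,"ax": 0,"ay": 0,"az": 0},
  {"jaw": 1,"x": 0.8,"y": 0,"z": 0,"ax": 0,"ay": 0,"az": 0},
  {"jaw": 1,"x": 0,"y": 0,"z": 0,"ax": 0,"ay": 0,"az": 0},
  {"jaw": 1,"x": 0,"y": 0,"z": 0,"ax": 0,"ay": 0,"az": 0},
  {"jaw": 1,"x": 0,"y": 0,"z": 0,"ax": 0,"ay": 0,"az": 0},
])

```text
time_s: 24.07
position: [0.6069, 0.2479, 0.0304]
tcp_rot: [0.5, 0.5, -0.5, 0.5]
wrist_force: [-0.1, -0.1, 0.8]
gripper_width: 1.001
```

Request:
apply_moves([
  {"jaw": -1,"x": 0,"y": 0,"z": 0,"ax": 0,"ay": 0,"az": 0},
  {"jaw": -1,"x": 0,"y": 0,"z": 0,"ax": 0,"ay": 0,"az": 0},
  {"jaw": -1,"x": 0,"y": 0,"z": 0,"ax": 0,"ay": 0,"az": 0},
  {"jaw": -1,"x": 0,"y": 0,"z": 0,"ax": 0,"ay": 0,"az": 0},
  {"jaw": -1,"x": 0,"y": 0,"z": 0,"ax": 0,"ay": 0,"az": 0},
  {"jaw": -1,"x": 0,"y": 0,"z": 0,"ax": 0,"ay": 0,"az": 0},
  {"jaw": -1,"x": 0,"y": 0,"z": 0,"ax": 0,"ay": 0,"az": 0},
  {"jaw": -1,"x": 0,"y": 0,"z": 0,"ax": 0,"ay": 0,"az": 0},
])

```text
time_s: 24.73
position: [0.6062, 0.2476, 0.0294]
tcp_rot: [0.5, 0.5, -0.5, 0.5]
wrist_force: [1.0, -1.2, 0.3]
gripper_width: 0.446
```

```bash
python3 s.py .4315 .079 .033
```

```text
24.7333 [0.6062 0.2476 0.0294] 0.4461062694716881 [ 1.  -1.2  0.3] j [ 0.35  0.56  1.87 -0.    0.71  1.92]
[[-0.0, 1.0, 0.0], [-0.0, 0.0, -1.0], [-1.0, -0.0, 0.0]]
to go cm tool [ -0.36 -17.47  16.86]
```

Request:
apply_moves([
  {"jaw": -1,"x": -1,"y": 0,"z": 0,"ax": 0,"ay": 0,"az": 0},
  {"jaw": -1,"x": -2,"y": 0,"z": 0,"ax": 0,"ay": 0,"az": 0},
  {"jaw": -1,"x": -2.5,"y": 0,"z": 0,"ax": 0,"ay": 0,"az": 0},
  {"jaw": -1,"x": -1.5,"y": 0,"z": 0,"ax": 0,"ay": 0,"az": 0},
  {"jaw": -1,"x": 0,"y": -1.5,"z": 1.5,"ax": 0,"ay": 0,"az": 0},
  {"jaw": -1,"x": 0,"y": -2,"z": 2,"ax": 0,"ay": 0,"az": 0},
  {"jaw": -1,"x": 0,"y": -2.5,"z": 2.5,"ax": 0,"ay": 0,"az": 0},
  {"jaw": -1,"x": 0,"y": -2.5,"z": 2.5,"ax": 0,"ay": 0,"az": 0},
  {"jaw": -1,"x": 0,"y": -2.5,"z": 2.4,"ax": 0,"ay": 0,"az": 0},
  {"jaw": -1,"x": 0,"y": -2.5,"z": 2.4,"ax": 0,"ay": 0,"az": 0},
])

```text
time_s: 25.57
position: [0.47, 0.1137, 0.0998]
tcp_rot: [0.5, 0.5, -0.5, 0.5]
wrist_force: [0.7, 0.1, -1.5]
gripper_width: 0.431
```

Request:
apply_moves([
  {"jaw": -1,"x": 0,"y": -2,"z": 1.8,"ax": 0,"ay": 0,"az": 0},
  {"jaw": -1,"x": 0,"y": -1.2,"z": 1.1,"ax": 0,"ay": 0,"az": 0},
  {"jaw": -1,"x": 0,"y": 0,"z": 0,"ax": 0,"ay": 0,"az": 0},
  {"jaw": -1,"x": 0,"y": 0,"z": 0,"ax": 0,"ay": 0,"az": 0},
  {"jaw": -1,"x": 0,"y": 0,"z": 0,"ax": 0,"ay": 0,"az": 0},
  {"jaw": -1,"x": 0,"y": 0,"z": 0,"ax": 0,"ay": 0,"az": 0},
])

```text
time_s: 26.07
position: [0.4403, 0.0861, 0.0998]
tcp_rot: [0.5, 0.5, -0.5, 0.5]
wrist_force: [-0.6, -0.4, -1.6]
gripper_width: 0.434
```

```bash
python3 s.py .4315 .079 .033; python3 pic.py b2 scene 360 200
```

```text
26.0667 [0.4403 0.0861 0.0998] 0.4342816918380409 [-0.6 -0.4 -1.6] j [0.14 0.17 2.28 0.   0.69 1.71]
[[0.001, 1.0, 0.001], [0.0, 0.001, -1.0], [-1.0, 0.001, -0.0]]
to go cm tool [ 6.68 -0.88  0.71]
```

View pics/b2.png

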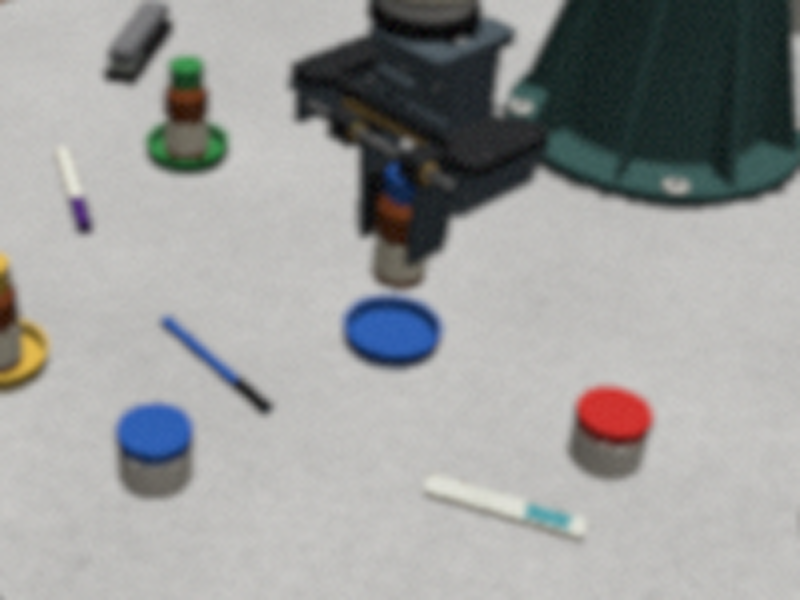

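Request:
apply_moves([
  {"jaw": -1,"x": 0,"y": -0.9,"z": 0.7,"ax": 0,"ay": 0,"az": 0},
  {"jaw": -1,"x": 0,"y": 0,"z": 0,"ax": 0,"ay": 0,"az": 0},
  {"jaw": -1,"x": 1.5,"y": 0,"z": 0,"ax": 0,"ay": 0,"az": 0},
  {"jaw": -1,"x": 1.5,"y": 0,"z": 0,"ax": 0,"ay": 0,"az": 0},
  {"jaw": -1,"x": 1.5,"y": 0,"z": 0,"ax": 0,"ay": 0,"az": 0},
  {"jaw": -1,"x": 1,"y": 0,"z": 0,"ax": 0,"ay": 0,"az": 0},
  {"jaw": -1,"x": 0.6,"y": 0,"z": 0,"ax": 0,"ay": 0,"az": 0},
  {"jaw": -1,"x": 0.3,"y": 0,"z": 0,"ax": 0,"ay": 0,"az": 0},
  {"jaw": -1,"x": 0,"y": 0,"z": 0,"ax": 0,"ay": 0,"az": 0},
  {"jaw": -1,"x": 0,"y": 0,"z": 0,"ax": 0,"ay": 0,"az": 0},
])

```text
time_s: 26.95
position: [0.4305, 0.0786, 0.0357]
tcp_rot: [0.5, 0.5, -0.5, 0.5]
wrist_force: [-0.4, -0.5, -1.0]
gripper_width: 0.435
```

```bash
python3 s.py .4315 .079 .0335
```

```text
26.95 [0.4305 0.0786 0.0357] 0.43475620442721824 [-0.4 -0.5 -1. ] j [0.13 0.3  2.3  0.   0.54 1.7 ]
[[0.0, 1.0, 0.0], [0.0, 0.0, -1.0], [-1.0, 0.0, -0.0]]
to go cm tool [ 0.22  0.1  -0.04]
```

Request:
apply_moves([
  {"jaw": -1,"x": 0.2,"y": 0.1,"z": 0,"ax": 0,"ay": 0,"az": 0},
  {"jaw": -1,"x": 0,"y": 0,"z": 0,"ax": 0,"ay": 0,"az": 0},
  {"jaw": -1,"x": 0,"y": 0,"z": 0,"ax": 0,"ay": 0,"az": 0},
  {"jaw": 0.4,"x": 0,"y": 0,"z": 0,"ax": 0,"ay": 0,"az": 0},
  {"jaw": 1,"x": 0,"y": 0,"z": 0,"ax": 0,"ay": 0,"az": 0},
  {"jaw": 1,"x": 0,"y": 0,"z": 0,"ax": 0,"ay": 0,"az": 0},
  {"jaw": 1,"x": 0,"y": 0,"z": 0,"ax": 0,"ay": 0,"az": 0},
  {"jaw": 1,"x": 0,"y": 0,"z": 0,"ax": 0,"ay": 0,"az": 0},
  {"jaw": 1,"x": 0,"y": 0,"z": 0,"ax": 0,"ay": 0,"az": 0},
  {"jaw": 1,"x": 0,"y": 0,"z": 0,"ax": 0,"ay": 0,"az": 0},
])

```text
time_s: 27.78
position: [0.4312, 0.0786, 0.0334]
tcp_rot: [0.5, 0.5, -0.5, 0.5]
wrist_force: [-0.2, -0.5, 0.2]
gripper_width: 0.914
```

Request:
apply_moves([
  {"jaw": 1,"x": -2,"y": 0,"z": 0,"ax": 0,"ay": 0,"az": 0},
  {"jaw": 1,"x": -3,"y": 0,"z": 0,"ax": 0,"ay": 0,"az": 0},
  {"jaw": 1,"x": -3,"y": 0,"z": 0,"ax": 0,"ay": 0,"az": 0},
  {"jaw": 1,"x": -3,"y": 0,"z": 0,"ax": 0,"ay": 0,"az": 0},
  {"jaw": 1,"x": -3,"y": 0,"z": 0,"ax": 0,"ay": 0,"az": 0},
  {"jaw": 1,"x": 0,"y": 0,"z": 0,"ax": 0,"ay": 0,"az": 0},
  {"jaw": 1,"x": 0,"y": 0,"z": 0,"ax": 0,"ay": 0,"az": 0},
  {"jaw": 1,"x": 0,"y": 0,"z": 0,"ax": 0,"ay": 0,"az": 0},
  {"jaw": 1,"x": 0,"y": 0,"z": 0,"ax": 0,"ay": 0,"az": 0},
  {"jaw": 1,"x": 0,"y": 0,"z": 0,"ax": 0,"ay": 0,"az": 0},
])

```text
time_s: 28.62
position: [0.4305, 0.0785, 0.1722]
tcp_rot: [-0.499, -0.501, 0.501, -0.5]
wrist_force: [-0.5, -0.6, -0.6]
gripper_width: 1.0
```

```bash
python3 s.py; python3 - <<'E'
from h import *
im,d=vision.grab_frame('scene'); cv2.imwrite('pics/end_s.png',im[...,::-1])
im2,d2=vision.grab_frame('top'); cv2.imwrite('pics/end_t.png',im2[...,::-1])
T=dict(R=(.628,-.2695),Y=(.684,-.086),G=(.3845,-.236),B=(.4315,.079),jR=(.408,.268),jB=(.666,.086))
for n,D in(('scene',d),('top',d2)):
  p=cloud(n,D)[D>0]
  for k,(x,y) in T.items():
    q=p[(np.hypot(p[:,0]-x,p[:,1]-y)<.045)&(p[:,2]<.115)]; zt=np.percentile(q[:,2],99)
    c,r=cv2.minEnclosingCircle(q[q[:,2]>zt-.006][:,:2].astype(np.float32)); print(n,k,zt.round(4),np.round(c,4),round(r,4))
E
```

```text
28.6167 [0.4305 0.0785 0.1722] 1.0004560495316712 [-0.5 -0.6 -0.6] j [ 0.13  0.02  2.27 -0.    0.86  1.7 ]
[[-0.002, 1.0, 0.0], [-0.0, 0.0, -1.0], [-1.0, -0.002, 0.0]]
scene R 0.0936 [ 0.6264 -0.267 ] 0.0163
scene Y 0.0939 [ 0.6868 -0.0827] 0.0171
scene G 0.093 [ 0.3853 -0.2347] 0.0167
scene B 0.0938 [0.4323 0.0812] 0.0166
scene jR 0.0452 [0.408  0.2699] 0.0273
scene jB 0.045 [0.6667 0.0868] 0.0271
top R 0.0961 [ 0.6267 -0.2686] 0.016
top Y 0.0962 [ 0.6851 -0.0863] 0.0158
top G 0.0967 [ 0.3855 -0.236 ] 0.0162Traceback (most recent call last):
  File "<stdin>", line 8, in <module>
    return _quantile_unchecked(
        a, q, axis, out, overwrite_input, method, keepdims, weights)
    return _ureduce(a,
                    func=_quantile_ureduce_func,
    ...<5 lines>...
                    overwrite_input=overwrite_input,
                    method=method)
    r = func(a, **kwargs)
    result = _quantile(arr,
                       quantiles=q,
    ...<2 lines>...
                       out=out,
                       weights=wgt)
    slices_having_nans = np.isnan(arr[-1, ...])
                                  ~~~^^^^^^^^^
IndexError: index -1 is out of bounds for axis 0 with size 0
```

View pics/end_s.png

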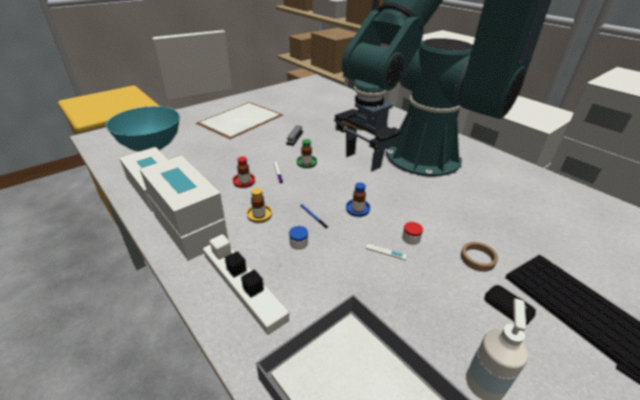

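All four bottles stand in their dishes: red (243,172), yellow (258,206), green (306,153) and blue (358,200). Cap tops are about 4 mm higher than before, which is the dish floor, and the jars haven't moved. In the top view the arm hides the blue bottle, which is what caused the script error, but the scene view covers it.

```bash
python3 -c "
from bench import env
print(env.finish_job())"
```

```text
the job is handed in; nothing more can be done
None
```

I stood the four bottles upright in the dishes of their cap colours, in the order red, yellow, green, blue. Each was let go before I started the next, and I handed the job in at about 29 s; no verdict came back.

**Last checks:**
- **Position:** each bottle's axis was within about 5 mm of its dish centre by depth, against the 18 mm limit.
- **Seating:** cap tops read about 4 mm higher than at the start, which matches the bottles standing on the dish floors.
- **Jars:** both were within about 1 mm of where they started, measured in the scene view.
- **Gripper:** it was open and about 8 cm above the blue bottle's cap.

**What failed or disagreed:**
- My first move call was refused because every row needs all its fields.
- In the final check the arm hid the blue bottle from the top camera. That script then stopped with an error, so the blue bottle and both jars were confirmed only from the scene view.
- The two views differed by 2–4 mm throughout.

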